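Start the ball feeder

ROBOT

A 6-joint arm with a two-finger parallel gripper is mounted at the origin on the work surface. World frame = base frame: x ahead of the robot, y to its left, z up, the work surface at z = 0. Lengths are in m, angles in rad, forces in N, time in s.
With the tool pointing down it reaches from about 0.275 to 0.775 m from the base axis. Payload 14.6 kg.
Tool frame: the origin (TCP) lies at the very end of the fingers, on their centre line; the grasp point (between the pads) lies 19 mm behind it (arm.grip_point_offset is the distance from the TCP to the grasp point, in m); z points along the fingers, y is the line along which they close (so a half turn about z gives the same grasp; the last joint's range is limited). The gripper opens to 85 mm and grips with 20 to 120 N. Pads are 22 mm wide; open, the fingers measure 114 mm over their backs; the gripper's body (76 mm by 85 mm) begins 54 mm behind the grasp point. The pads swing forward as they close: fully open they stand 13 mm farther back than shut.
Start: joints at [-1.326, 0.263, -0.048, 1.259, 0, 1.415], TCP at [0.204, -0.484, 0.231] pointing down, gripper open.
Joint ranges: [-2.65, 2.65], [-0.89, 1.7], [-1.18, 1.37], [-2.13, 2.11], [-1.35, 1.29], [-3.14, 3.14]. Speed limits (rad/s): [1.89, 1.89, 2.57, 2.79, 3.14, 3.14].

INTERFACE

Orientations are given as a 3x3 rotation matrix whose columns are the frame's x, y, z axes.
In Python, from cell import sensors, get_image, camera_info, job, finder, arm gives the robot as it stands.
- The arm moves only by the shell command python3 -m pendant 'ROWS'. ROWS is JSON, one flat list of numbers, 7 for each row, row after row: the shift along the tool's x, y, z in units of 0.05 m (1.0 is 0.05 m), then the turn, a rotation vector about the tool's x, y, z in units of 0.15 rad (1.0 is 0.15 rad), then the opening, from 0 (shut) to 1 (fully open). In form: [x, y, z, wx, wy, wz, fingers, x, y, z, wx, wy, wz, fingers, ...]. A call has exactly 8 rows; each row shifts and turns the commanded pose from where the row before left it, along the tool's axes as they then stand; what a row does not reach is not made up. A row lasts 1/8 s, in which the tool goes at most 62.5 mm and 10.7 degrees, less where a joint would pass 70% of its speed; a pose out of reach is approached as far as the arm can. A call with a number of a shift or a turn outside -1 to 1 is refused whole. A call with a gripper value outside its range is refused whole. The fingers move at their own pace and stop on an object; the grip force is fixed at half the most. Time passes only in rows, so rows that do not move let the fingers close, or fill a call up. It gives the time, the measured TCP pose, the force, the opening and the grip force at its end, in the units of the state.
- sensors.get_state(): the state, without advancing time (a new reading comes with each control period).
- get_image(name): name is "side" or "top"; returns (picture, depth): 480x640x3 uint8, blue, green, red; 480x640 float32, m along the optical axis (not along the pixel's ray), 0 where there is no reading.
- camera_info(name): a dict with "intrinsics" (3x3 intrinsics, pixels), "eye" and "attitude" of the camera in the world. Camera axes: x right, y down, z forward; pixel columns grow to the right and rows downward; lengths in m; the calibration is good to about 2 mm. A picture is of the moment at which its call begins. camera_info takes no time and is no camera call.
- job.close_job(): hands the job in; it is judged then, once.
Trained networks look in the newest picture that a camera, given by its name, has taken for a name from the list of things; names that differ only in an ending like _2 or _b are one class to them, and where a whole thing is asked for, a point or a joint stands for the part that bears it (a point fixed in the world has none). Each returns a list of dicts, best first, with "p" (0 to 1); they miss things now and then, are a little off and sometimes report something else, mostly with a low value. They report only what shows in the picture. A call takes as long as a camera call.
- finder.cut_out(query, camera): "region" (480x640 bool, what is visible of it) and "bbox" ([centre column, centre row, width, height] as shares, 0 to 1, of the picture: columns of its width, rows of its height, round what is visible of it).
- finder.pinpoint(query, camera): "location" ([column, row] as shares, 0 to 1, of the picture: columns of its width, rows of its height: a listed point, or the origin of a listed thing).
The state is a dict: "time": time; "joints": joint angles; "joint_vel": joint speeds; "joint_efforts": joint torques, N m; "eef_pos": TCP position; "ee_rot": TCP orientation; "contact_force": force on the tool from outside, world axes, zero at the start; "torque": the same for the moment, N m; "grip_width": finger opening in m; "finger_force": force on a finger pad.
Only numpy, scipy, OpenCV 4.12 (cv2) and the standard library are available. Lean on these libraries where they do the work, as an engineer would, in place of code of your own. Each camera call takes 0.05 s, during which the arm holds its last target. There are 200 camera calls.

TASK

Set the ball feeder going, just by pressing with the fingertips: first switch it on by pressing the raised half of its rocker right down, then zero the scale by pressing its long bar key fully down and letting it come up again, then push the feeder's large round button fully in, where it stays. Keep to this order, press no other key, and leave the rocker on. Pick nothing up: the cup stays on the pan and everything else stays where it is.

Things in the scene. Friction and masses are not known exactly. Their poses are not given: they have to be found in the camera images.
- feeder: Ball feeder, a green box fixed to the table, 160 (x) x 260 (y) x 70 mm high; origin under its centre, x to its back, y to its left, z up. A round clear hopper (92 mm across, top 172 mm above the table) stands on it at x +20, y +75 mm; a steel outlet tray sticks out 40 mm at the front left. Its black keys are on the flat top deck: rocker, large round button, small round button, two square keys.
- power_rocker (a joint): Power rocker of the feeder, V-shaped, centred at x -30, y -85 mm of the feeder, 57 mm long (along the feeder's x) x 26 mm wide, pivot across its middle 11 mm above the deck. Tilt in rad: about -0.2 off (the half nearer the feeder's front, -x, stands raised, outer end 20 mm above the deck), +0.2 fully on (front half down). No spring: friction of 0.05 N m holds it where it is left.
- rocker_front (a point): Point on top of the rocker's front half (raised at the start), 22 mm from the pivot towards the feeder's front and 6 mm from that outer end; it moves with the rocker and drops about 8 mm from off to on.
- start_button (a joint): Travel in m of the feeder's large round start button: 0 out, 0.008 fully in; it lies at x -35, y -15 mm of the feeder. No spring: it needs about 4 N and stays in where it is pushed.
- start_top (a point): Centre of the top of the large round button, 32 mm across, 13 mm above the deck when out, 5 mm when in; moves with it.
- small_button (a joint): Travel in m of the small round button (20 mm across, 9 mm above the deck) at x +45, y -85 mm of the feeder, 0 to 0.004, sprung. Not to be pressed.
- feeder_key1 (a joint): Travel in m of a square 18 mm key (8 mm above the deck) at x -55, y +45 mm of the feeder, 0 to 0.004, sprung. Not to be pressed.
- feeder_key2 (a joint): The same for the other square key, at x -55, y +85 mm of the feeder.
- scale: Bench scale, a green box fixed to the table, 220 (x) x 200 (y) x 45 mm high; origin under its centre, x to its back, y to its left, z up. Its black keys lie in a row on top along its front (x -80 mm): a long bar key at y 0 and a square key at y +75 and y -75 mm. A round steel pan, 110 mm across, lies at x +45 mm with the cup on it.
- pan (a point): Centre of the top of the scale's pan, 56 mm above the table.
- tare_bar (a joint): Travel in m of the scale's long bar key (zero key): 0 up, 0.005 fully down; sprung, 4 N holds it fully down, comes up by itself.
- tare_top (a point): Centre of the top of the long bar key, 70 mm long (along the scale's y) x 20 mm, 10 mm above the scale's deck when up; moves with it.
- scale_key1 (a joint): Travel in m of a square 18 mm key (8 mm above the deck) beside the bar key, 0 to 0.004, sprung. Not to be pressed.
- scale_key2 (a joint): The same for the square key on the bar key's other side.
- cup: Small loose steel cup, 60 mm across, 35 mm high, standing empty on the pan; origin under its centre.
- weight: Loose brass check weight, 20 mm across, 28 mm high, standing on the feeder's deck near x +60, y -20 mm; origin under its centre.
- vial: Loose amber jar with white lid, 32 mm across, 55 mm high, standing on the table between feeder and scale; origin under its centre.
- screwdriver: Loose screwdriver lying on the table near the robot, yellow handle; origin under its centre, x along it.
- caliper: Loose steel caliper, 150 mm long, lying on the table near the robot; origin under its centre, x along it.
- bottle: Clear bottle, 66 mm across, 190 mm high, standing on the table at the left of the work; origin under its centre.

How it is judged:
On the way, in this order (a step that is already met when the one before it is completed fails the run):
1. the feeder's rocker is switched on (value of joint power_rocker above 0.12 rad and value of joint start_button below 0.003 m), for 0.1 s.
2. the scale's long bar key is pressed down with the feeder on and the round button still out (all of step 1 and value of joint tare_bar above 0.0035 m), for 0.05 s.
3. the large round button is pushed in, the bar key being up again (value of joint power_rocker above 0.12 rad and value of joint start_button above 0.006 m and value of joint tare_bar below 0.0015 m), for 0.1 s.
At the end, for the whole second after the job is handed in: The rocker is on (above 0.12 rad), the large round button is in (over 6 mm of 8), the bar key is up again (under 1.5 mm), the cup stands upright and at rest on the pan (within 35 mm of its centre), and every loose thing is within 20 mm of where it stood (all of step 3 and distance between cup and pan below 0.035 m and angle between cup's own z axis and vertical below 0.1 rad and linear speed of cup below 0.02 m/s and distance of each of cup, weight, vial, screwdriver, caliper, bottle from where it was at the start of the episode below 0.02 m); the robot touches nothing.
It fails at once if the large round button is pushed in (over 3 mm) before the feeder is on (value of joint start_button above 0.003 m and value of joint power_rocker below 0.1 rad).
It fails at once if the bar key is pressed (over 3.5 mm) before the feeder is on (value of joint tare_bar above 0.0035 m and value of joint power_rocker below 0.1 rad).
It fails at once if the bar key is pressed (over 3.5 mm) after the large round button has been pushed in (over 3 mm) (value of joint tare_bar above 0.0035 m and value of joint start_button above 0.003 m).
It fails at once if another key is pressed (over 2 mm) (value of joint any of small_button, feeder_key1, feeder_key2, scale_key1, scale_key2 above 0.002 m).
It fails at once if a loose thing (cup, weight, vial, screwdriver, caliper, bottle) is lifted, tipped over or moved over 20 mm (distance of any of cup, weight, vial, screwdriver, caliper, bottle from where it was at the start of the episode above 0.02 m or angle between any of cup, weight, vial, bottle's own z axis and vertical above 0.5 rad).
It also fails if it takes over 58 s, if anything falls off the work surface, if the arm or the gripper's body presses on something with over 40 N, if the wrist force passes 120 N, or if a joint passes its speed limit or range.

## Working session

There is one attempt and no reset: what is moved stays moved. The work goes in short steps, Python scripts to look and compute and a shell command to move; the robot and the scene stay as the last step left them, time stands still between calls to the robot, and variables do not carry over. Pictures are saved under pics/ and viewed, at most 10 in all, crops included, and the job is handed in when it is done.

```bash
mkdir -p pics; cat > h.py <<'E'
import numpy as np, cv2
from cell import sensors, get_image, camera_info, job, finder, arm
def w(cam,u,v,d):
    c=camera_info(cam);K=np.array(c["intrinsics"]);R=np.array(c["attitude"])
    return np.array(c["eye"])+R@(d*np.linalg.inv(K)@[u,v,1])
E
python3 - <<'E'
from h import *
for c in ("top","side"):
    im,d=get_image(c);cv2.imwrite(f"pics/{c}0.png",im)
    i=camera_info(c);print(c,i)
    for q in ("rocker_front","start_top","tare_top","pan","feeder","scale","vial","weight","bottle","cup"):
        r=finder.pinpoint(q,c)
        for x in r[:1]:
            u,v=x["location"][0]*640,x["location"][1]*480
            dd=d[int(v),int(u)];print(q,round(x["p"],2),round(u,1),round(v,1),w(c,u,v,dd).round(4))
s=sensors.get_state();print(s["time"],s["eef_pos"],np.round(s["ee_rot"],3),s["grip_width"])
E
```

```text
top {'intrinsics': array([[548.88557911,   0.        , 320.3214952 ],
       [  0.        , 548.88557911, 241.62754436],
       [  0.        ,   0.        ,   1.        ]]), 'eye': array([0.36144223, 0.06856606, 1.17058209]), 'attitude': array([[-0.0235181 , -0.99504399,  0.09661444],
       [-0.99966712,  0.02238118, -0.01283472],
       [ 0.01060877, -0.09688413, -0.99523913]])}
rocker_front 0.72 289.6 230.0 [0.4909 0.115  0.0891]
start_top 0.63 257.4 214.3 [0.5245 0.1788 0.0841]
tare_top 0.77 451.1 223.0 [ 0.5022 -0.2154  0.0543]
pan 0.65 434.6 168.0 [ 0.6165 -0.1852  0.0604]
feeder 0.89 255.7 202.9 [0.5497 0.1832 0.0723]
scale 0.64 502.3 318.9 [ 0.3023 -0.325   0.0104]
vial 0.8 343.0 200.5 [0.5533 0.0057 0.0573]
weight 0.53 268.3 169.7 [0.6148 0.1559 0.0836]
bottle 0.6 122.3 229.3 [0.4978 0.4403 0.1037]
cup 0.69 428.5 166.6 [ 0.6199 -0.1728  0.0598]
side {'intrinsics': array([[611.31603868,   0.        , 317.0634754 ],
       [  0.        , 611.31603868, 240.26841783],
       [  0.        ,   0.        ,   1.        ]]), 'eye': array([-0.25283103,  0.80557821,  0.9714769 ]), 'attitude': array([[-0.73054762, -0.44009175,  0.5221297 ],
       [-0.68276454,  0.48365876, -0.54763746],
       [-0.01152188, -0.75656688, -0.6538148 ]])}
rocker_front 0.65 289.2 243.5 [0.4938 0.1117 0.0842]
start_top 0.48 256.2 251.6 [0.5322 0.1758 0.0794]
tare_top 0.69 287.3 244.0 [0.4985 0.1132 0.0809]
pan 0.73 338.3 175.6 [ 0.5972 -0.1684  0.0732]
feeder 0.7 244.8 275.1 [0.5056 0.2344 0.0672]
scale 0.92 349.9 199.4 [ 0.5382 -0.1465  0.0391]
vial 0.51 302.4 238.2 [0.5465 0.0184 0.01  ]
weight 0.42 237.0 236.7 [0.6126 0.1624 0.0677]
bottle 0.61 158.0 358.4 [0.4769 0.4838 0.044 ]
cup 0.62 331.0 176.2 [ 0.6043 -0.1484  0.0782]
1.1 [ 0.20436305 -0.48363127  0.23127437] [[ 0.921  0.389  0.   ]
 [ 0.389 -0.921 -0.   ]
 [ 0.     0.    -1.   ]] 0.08512407777115587
```

View pics/top0.png

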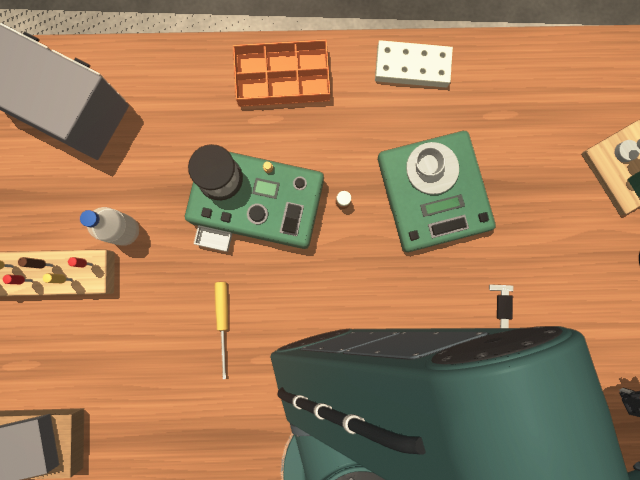

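View pics/side0.png

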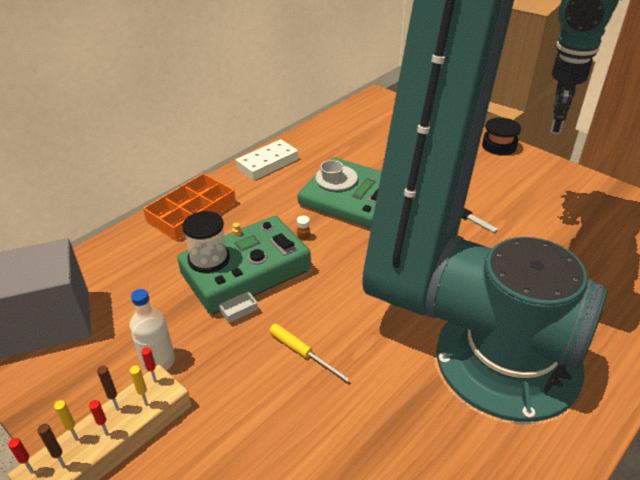

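The top view shows the rocker near (291,219), the round button at (257,214) and the bar key at (448,227). Both boxes are yawed. In the side view the arm hides the bar key. Next I fit the deck outlines to get the box frames.

```bash
cat > fit.py <<'E'
from h import *
im,d=get_image("top")
vv,uu=np.mgrid[:480,:640];c=camera_info("top");K=np.array(c["intrinsics"])
P=np.array(c["eye"])+(np.stack([(uu-K[0,2])/K[0,0],(vv-K[1,2])/K[1,1],np.ones_like(uu)],-1)*d[...,None])@np.array(c["attitude"]).T
keys={"feeder":dict(rock=(-30,-85),rfront=(-51.5,-85),start=(-35,-15),small=(45,-85),k1=(-55,45),k2=(-55,85)),"scale":dict(tare=(-80,0),k1=(-80,75),k2=(-80,-75),pan=(45,0))}
# pixel boxes
for n,(u0,u1,v0,v1),zr,(lx,ly),h in (("feeder",(180,335,140,262),(.06,.083),(.16,.26),.07),("scale",(370,500,125,258),(.035,.058),(.22,.2),.045)):
    m=np.zeros((480,640),bool);m[v0:v1,u0:u1]=1
    m&=(P[...,2]>zr[0])&(P[...,2]<zr[1])&(d>0)
    m=cv2.morphologyEx(m.astype(np.uint8),cv2.MORPH_OPEN,np.ones((3,3)))>0
    q=P[m];z=np.median(q[:,2])
    r=cv2.minAreaRect((q[:,:2]*1000).astype(np.float32));b=cv2.boxPoints(r)
    # x axis: rect axis nearest world x
    e=[b[1]-b[0],b[2]-b[1]];ax=max(e,key=lambda k:abs(k[0])/np.linalg.norm(k));ax=ax/np.linalg.norm(ax)*np.sign(ax[0])
    ay=np.array([-ax[1],ax[0]]);o=np.array(r[0])
    print(n,"z",z.round(4),"rect",np.round(r,1) if 0 else r,"yaw",np.degrees(np.arctan2(ax[1],ax[0])).round(2))
    for k,(x,y) in keys[n].items():
        p=(o+x*ax+y*ay)/1000; near=np.hypot(P[...,0]-p[0],P[...,1]-p[1])<.005
        near&=d>0
        print(k,p.round(4),"z",np.median(P[near][:,2]).round(4))
        pc=np.array(c["attitude"]).T@(np.r_[p,np.median(P[near][:,2])]-c["eye"]);pc=K@pc;cv2.circle(im,(int(pc[0]/pc[2]),int(pc[1]/pc[2])),1,(0,0,255),-1)
cv2.imwrite("pics/fit.png",cv2.resize(im[130:260,180:500],None,fx=2.5,fy=2.5,interpolation=cv2.INTER_CUBIC))
# dark blobs centroid
for n,(u,v) in dict(rock=(291,219),start=(257,214),tare=(448,227)).items():
    g=(cv2.cvtColor(get_image("top")[0],cv2.COLOR_BGR2GRAY)<55).astype(np.uint8)
    _,L,s,ct=cv2.connectedComponentsWithStats(g);l=L[v,u];mm=L==l
    print(n,s[l],ct[l],np.median(P[mm],0).round(4))
E
python3 fit.py
```

```text
feeder z 0.071 rect ((565.6887817382812, 186.95245361328125), (259.54998779296875, 160.38328552246094), 76.30736541748047) yaw -13.69
rock [0.5164 0.1115] z 0.0821
rfront [0.4955 0.1166] z 0.0893
start [0.5281 0.1807] z 0.084
small [0.5893 0.0937] z 0.0804
k1 [0.5229 0.2437] z 0.0795
k2 [0.5324 0.2826] z 0.078
scale z 0.0457 rect ((575.0263061523438, -192.1852569580078), (219.64892578125, 200.69921875), 13.297680854797363) yaw 13.3
tare [ 0.4972 -0.2106] z 0.0549
k1 [ 0.4799 -0.1376] z 0.0521
k2 [ 0.5144 -0.2836] z 0.052
pan [ 0.6188 -0.1818] z 0.0611
rock [283 217  14  16 170] [289.52352941 224.81764706] [0.5014 0.1151 0.0865]
start [     0      0    640    480 300471] [317.40367956 237.03219612] [0.4839 0.0667 0.0021]
tare [     0      0    640    480 300448] [317.40909908 237.01563665] [0.4839 0.0667 0.0021]
```

View pics/fit.png

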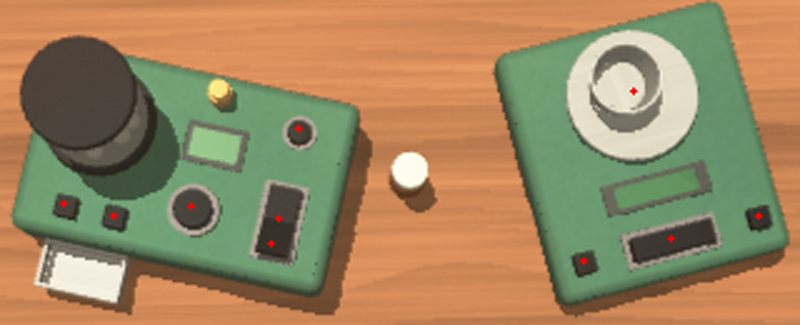

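The fit gives the right box sizes (260×160 and 220×201), the right deck heights (71 and 46), and dots on every key. I'll work with the tool yawed 45°, which gives the most room beside the hopper. First: shut the fingers and turn.

```bash
python3 -m pendant '[0,0,0,0,0,-1,0, 0,0,0,0,0,-1,0, 0,0,0,0,0,-0.57,0, 0,0,0,0,0,0,0, 0,0,0,0,0,0,0, 0,0,0,0,0,0,0, 0,0,0,0,0,0,0, 0,0,0,0,0,0,0]'
cat > go.py <<'E'
from h import *
import sys
s=sensors.get_state();R=np.array(s["ee_rot"]);t=np.array([float(x) for x in sys.argv[1:4]])
print("t",s["time"],"pos",np.round(s["eef_pos"],4),"R",R.round(3).tolist(),"F",np.round(s["contact_force"],1),"q",np.round(s["joints"],2),"w",s["grip_width"])
print("units",(R.T@(t-s["eef_pos"])/.05).round(3))
E
python3 go.py 0.494 0.117 0.15
```

```text
time: 2.3
eef_pos: [0.2043, -0.4836, 0.2313]
ee_rot: [[0.707, 0.707, -0.0], [0.707, -0.707, 0.0], [0.0, -0.0, -1.0]]
contact_force: [-0.2, -0.5, 0.6]
grip_width: 0.0001
finger_force: 0.0
t 2.3 pos [ 0.2043 -0.4836  0.2313] R [[0.707, 0.707, -0.0], [0.707, -0.707, 0.0], [0.0, -0.0, -1.0]] F [-0.2 -0.5  0.6] q [-1.33  0.26 -0.05  1.26  0.    1.03] w 0.00012810231166130842
units [12.588 -4.403  1.626]
```

```bash
python3 -m pendant '[0.9,-0.31,0,0,0,0,0, 0.9,-0.31,0,0,0,0,0, 0.9,-0.31,0,0,0,0,0, 0.9,-0.31,0,0,0,0,0, 0.9,-0.31,0,0,0,0,0, 0.9,-0.31,0,0,0,0,0, 0.9,-0.31,0,0,0,0,0, 0.9,-0.31,0,0,0,0,0]'
python3 -m pendant '[0.9,-0.32,0,0,0,0,0, 0.9,-0.32,0,0,0,0,0, 0.9,-0.32,0,0,0,0,0, 0.9,-0.32,0,0,0,0,0, 0.9,-0.32,0.2,0,0,0,0, 0.9,-0.32,0.2,0,0,0,0, 0,0,0.5,0,0,0,0, 0,0,0.5,0,0,0,0]'
python3 go.py 0.494 0.117 0.11
```

```text
time: 3.3
eef_pos: [0.3717, -0.14, 0.2315]
ee_rot: [[0.707, 0.707, 0.001], [0.707, -0.707, -0.0], [0.0, 0.001, -1.0]]
contact_force: [0.7, -1.2, 0.4]
grip_width: 0.0
finger_force: 0.0
time: 4.3
eef_pos: [0.4945, 0.1181, 0.1605]
ee_rot: [[0.706, 0.708, 0.0], [0.708, -0.706, -0.0], [0.0, 0.0, -1.0]]
contact_force: [0.5, 0.4, 0.0]
grip_width: 0.0001
finger_force: 0.0
t 4.3 pos [0.4945 0.1181 0.1605] R [[0.706, 0.708, 0.0], [0.708, -0.706, -0.0], [0.0, 0.0, -1.0]] F [0.5 0.4 0. ] q [ 0.07  0.27 -0.24  1.06 -0.    2.43] w 0.00010304817800483801
units [-0.022  0.008  1.01 ]
```

```bash
python3 -m pendant '[0,0,0.3,0,0,0,0, 0,0,0.3,0,0,0,0, 0,0,0.2,0,0,0,0, 0,0,0.1,0,0,0,0, 0,0,0.1,0,0,0,0, 0,0,0,0,0,0,0, 0,0,0,0,0,0,0, 0,0,0,0,0,0,0]'
python3 go.py 0.494 0.117 0.08; python3 - <<'E'
from h import *
im,d=get_image("side");cv2.imwrite("pics/s1.png",cv2.resize(im[190:310,180:340],None,fx=5,fy=5,interpolation=cv2.INTER_CUBIC))
E
```

```text
time: 5.3
eef_pos: [0.4945, 0.1174, 0.1115]
ee_rot: [[0.707, 0.707, 0.0], [0.707, -0.707, 0.0], [0.0, 0.0, -1.0]]
contact_force: [0.5, -0.2, 1.0]
grip_width: -0.0002
finger_force: 0.0
t 5.3 pos [0.4945 0.1174 0.1115] R [[0.707, 0.707, 0.0], [0.707, -0.707, 0.0], [0.0, 0.0, -1.0]] F [ 0.5 -0.2  1. ] q [ 0.07  0.3  -0.33  0.94  0.    2.43] w -0.00018054766990242734
units [-0.013 -0.001  0.631]
```

View pics/s1.png

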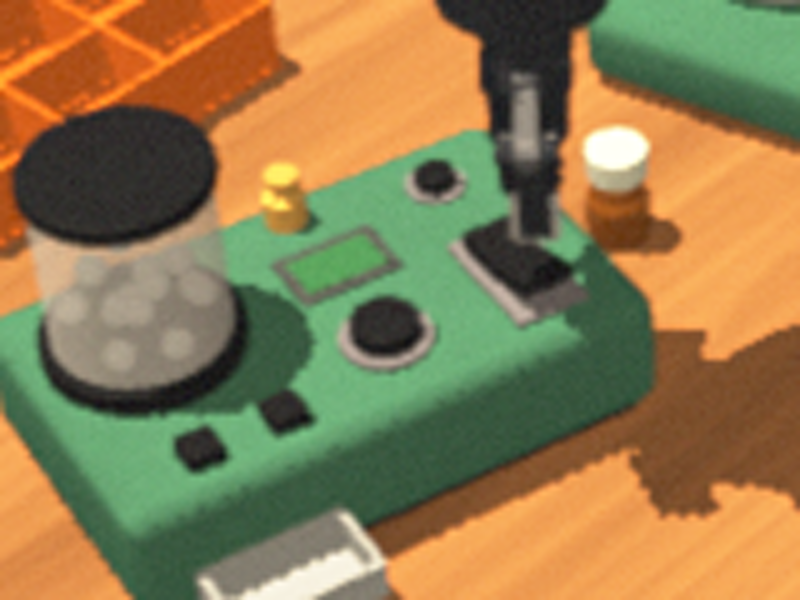

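The fingertip (about (533,235) in the crop) hangs roughly 22 mm above the rocker's front half, well clear of the vial and weight. I'll press now.

```bash
python3 -m pendant '[0,0,0.2,0,0,0,0, 0,0,0.15,0,0,0,0, 0,0,0.1,0,0,0,0, 0,0,0.05,0,0,0,0, 0,0,0.05,0,0,0,0, 0,0,0.05,0,0,0,0, 0,0,0,0,0,0,0, 0,0,0,0,0,0,0]'
python3 go.py 0.494 0.117 0.08
```

```text
time: 6.35
eef_pos: [0.4945, 0.1174, 0.0813]
ee_rot: [[0.707, 0.707, 0.0], [0.707, -0.707, -0.0], [0.0, 0.0, -1.0]]
contact_force: [-0.3, -0.5, -0.2]
grip_width: -0.0002
finger_force: 0.0
t 6.35 pos [0.4945 0.1174 0.0813] R [[0.707, 0.707, 0.0], [0.707, -0.707, -0.0], [0.0, 0.0, -1.0]] F [-0.3 -0.5 -0.2] q [ 0.07  0.33 -0.38  0.86 -0.    2.43] w -0.0001789209283026704
units [-0.012 -0.001  0.027]
```

```bash
python3 -m pendant '[0,0,0.01,0,0,0,0, 0,0,0.01,0,0,0,0, 0,0,0.01,0,0,0,0, 0,0,0.01,0,0,0,0, 0,0,0.01,0,0,0,0, 0,0,0,0,0,0,0, 0,0,0,0,0,0,0, 0,0,0,0,0,0,0]'
```

```text
time: 7.35
eef_pos: [0.4947, 0.1174, 0.0798]
ee_rot: [[0.707, 0.707, 0.001], [0.707, -0.707, -0.0], [0.001, 0.001, -1.0]]
contact_force: [-5.2, -0.8, 19.5]
grip_width: -0.0002
finger_force: 10.0
```

The stop is reached at z 0.080 with 20 N, so the rocker is fully over. Now I lift and travel to the bar key.

```bash
python3 -m pendant '[0,0,-0.3,0,0,0,0, 0,0,-0.7,0,0,0,0, 0,0,-0.6,0,0,0,0, -0.6,0.6,0,0,0,0,0, -0.7,0.7,0,0,0,0,0, -0.7,0.7,0,0,0,0,0, -0.7,0.7,0,0,0,0,0, -0.7,0.7,0,0,0,0,0]'
python3 -m pendant '[-0.7,0.7,0,0,0,0,0, -0.5,0.58,0,0,0,0,0, 0,0,0.3,0,0,0,0, 0,0,0.5,0,0,0,0, 0,0,0.3,0,0,0,0, 0,0,0,0,0,0,0, 0,0,0,0,0,0,0, 0,0,0,0,0,0,0]'
python3 go.py 0.497 -0.2105 0.055
python3 - <<'E'
from h import *
im,d=get_image("top")
for n,p in dict(front=(.4945,.117),back=(.539,.106),tip=(.4972,-.2106)).items():
    vv,uu=np.mgrid[180:260,240:480];c=camera_info("top")
    Q=np.array([[w("top",u,v,d[v,u]) for u in range(270,310)] for v in range(195,245)]).reshape(-1,3)
    m=np.hypot(Q[:,0]-p[0],Q[:,1]-p[1])<.004
    if m.any():print(n,np.median(Q[m,2]).round(4))
cv2.imwrite("pics/t2.png",cv2.resize(im[130:260,180:500],None,fx=2.5,fy=2.5,interpolation=cv2.INTER_CUBIC))
E
```

```text
time: 8.35
eef_pos: [0.494, -0.1246, 0.1587]
ee_rot: [[0.707, 0.707, 0.0], [0.707, -0.707, 0.0], [0.0, 0.0, -1.0]]
contact_force: [-0.2, 0.3, -0.0]
grip_width: -0.0003
finger_force: 0.0
time: 9.35
eef_pos: [0.4975, -0.2109, 0.1045]
ee_rot: [[0.707, 0.707, 0.001], [0.707, -0.707, -0.001], [0.0, 0.001, -1.0]]
contact_force: [-0.3, 0.0, 0.3]
grip_width: -0.0002
finger_force: 0.0
t 9.35 pos [ 0.4975 -0.2109  0.1045] R [[0.707, 0.707, 0.001], [0.707, -0.707, -0.001], [0.0, 0.001, -1.0]] F [-0.3  0.   0.3] q [-0.55  0.36 -0.27  0.95  0.    1.8 ] w -0.00018563971374089847
units [-0.002 -0.013  0.989]
front 0.0797Traceback (most recent call last):
  File "<stdin>", line 5, in <module>
  File "h.py", line 4, in w
    c=camera_info(cam);K=np.array(c["intrinsics"]);R=np.array(c["attitude"])
ValueError: time passes only in moves, steps and waits
```

The rocker's front half dropped from 0.089 to 0.080, so it is on. Next I press the bar key.

```bash
python3 -m pendant '[0,0,0.4,0,0,0,0, 0,0,0.4,0,0,0,0, 0,0,0.15,0,0,0,0, 0,0,0.05,0,0,0,0, 0,0,0.05,0,0,0,0, 0,0,0.03,0,0,0,0, 0,0,0.02,0,0,0,0, 0,0,0,0,0,0,0]'
```

```text
time: 10.4
eef_pos: [0.4974, -0.2109, 0.0498]
ee_rot: [[0.707, 0.707, 0.001], [0.707, -0.707, -0.001], [0.0, 0.001, -1.0]]
contact_force: [-4.0, 3.6, 16.0]
grip_width: 0.0002
finger_force: 7.6
```

```bash
python3 -m pendant '[0,0,0,0,0,0,0, 0,0,-0.5,0,0,0,0, 0,0,-0.9,0,0,0,0, 0,0,-0.9,0,0,0,0, 0.4,-0.34,0,0,0,0,0, 0.8,-0.7,0,0,0,0,0, 0.8,-0.7,0,0,0,0,0, 0.8,-0.7,0,0,0,0,0]'
python3 -m pendant '[0.8,-0.7,0,0,0,0,0, 0.8,-0.7,0,0,0,0,0, 0.8,-0.7,0,0,0,0,0, 0.7,-0.56,0,0,0,0,0, 0,0,0,0,0,0,0, 0,0,0,0,0,0,0, 0,0,0,0,0,0,0, 0,0,0,0,0,0,0]'
python3 go.py 0.526 0.1785 0.084
python3 - <<'E'
from h import *
im,d=get_image("side");i2,d2=get_image("top")
c=camera_info("top");K=np.array(c["intrinsics"]);R=np.array(c["attitude"])
def z(p,d=d2):
    q=K@(R.T@(np.array(p)-c["eye"]));u,v=int(round(q[0]/q[2])),int(round(q[1]/q[2]));dd=np.median(d[v-1:v+2,u-1:u+2]);return (np.array(c["eye"])+R@(dd*np.linalg.inv(K)@[u,v,1])).round(4)
print("tare",z((.4972,-.2106,.055)),"rock",z((.4945,.117,.08)))
cv2.imwrite("pics/s3.png",cv2.resize(im[160:310,180:380],None,fx=4,fy=4,interpolation=cv2.INTER_CUBIC))
E
```

```text
time: 11.4
eef_pos: [0.51, -0.0239, 0.1641]
ee_rot: [[0.708, 0.707, 0.001], [0.707, -0.708, -0.0], [0.0, 0.001, -1.0]]
contact_force: [1.0, 0.7, -0.1]
grip_width: 0.0002
finger_force: 0.0
time: 12.4
eef_pos: [0.5255, 0.1773, 0.1639]
ee_rot: [[0.708, 0.706, 0.0], [0.706, -0.708, -0.0], [0.0, 0.0, -1.0]]
contact_force: [0.1, 0.3, 0.3]
grip_width: 0.0003
finger_force: 0.0
t 12.4 pos [0.5255 0.1773 0.1639] R [[0.708, 0.706, 0.0], [0.706, -0.708, -0.0], [0.0, 0.0, -1.0]] F [0.1 0.3 0.3] q [ 0.18  0.34 -0.12  1.11 -0.    2.54] w 0.0002580444679269751
units [ 0.023 -0.01   1.599]
tare [ 0.498  -0.2106  0.0558] rock [0.4941 0.1165 0.08  ]
```

View pics/s3.png

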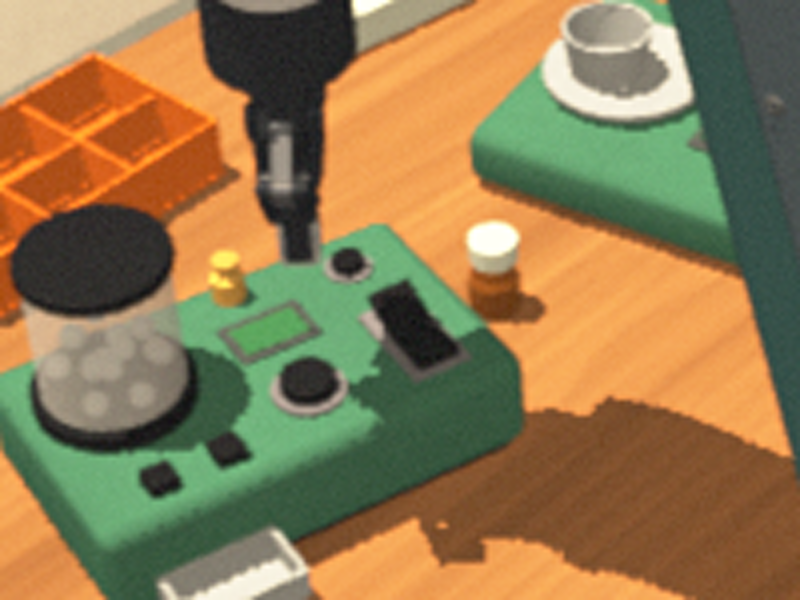

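The picture shows the tip (300,255) hanging above the round button (308,380) and clear of the hopper. Depth readings put the bar key back up and the rocker still on. Next I press the button, whose bottom is near z 0.076.

```bash
python3 -m pendant '[0,0,0.5,0,0,0,0, 0,0,0.6,0,0,0,0, 0,0,0.4,0,0,0,0, 0,0,0.08,0,0,0,0, 0,0,0.05,0,0,0,0, 0,0,0.05,0,0,0,0, 0,0,0.04,0,0,0,0, 0,0,0.02,0,0,0,0]'
python3 -m pendant '[0,0,0.02,0,0,0,0, 0,0,0.02,0,0,0,0, 0,0,0,0,0,0,0, 0,0,0,0,0,0,0, 0,0,0,0,0,0,0, 0,0,0,0,0,0,0, 0,0,0,0,0,0,0, 0,0,0,0,0,0,0]'
```

```text
time: 13.5
eef_pos: [0.5258, 0.1782, 0.0771]
ee_rot: [[0.707, 0.707, 0.001], [0.707, -0.707, -0.0], [0.001, 0.001, -1.0]]
contact_force: [1.0, -1.2, 4.0]
grip_width: -0.0001
finger_force: 1.9
time: 14.5
eef_pos: [0.5258, 0.1782, 0.0749]
ee_rot: [[0.707, 0.707, 0.001], [0.707, -0.707, -0.0], [0.0, 0.0, -1.0]]
contact_force: [1.3, -1.6, 5.5]
grip_width: -0.0001
finger_force: 2.6
```

```bash
python3 -m pendant '[0,0,0.015,0,0,0,0, 0,0,0.015,0,0,0,0, 0,0,0,0,0,0,0, 0,0,0,0,0,0,0, 0,0,0,0,0,0,0, 0,0,0,0,0,0,0, 0,0,0,0,0,0,0, 0,0,0,0,0,0,0]'
```

```text
time: 15.5
eef_pos: [0.5259, 0.1782, 0.0746]
ee_rot: [[0.707, 0.707, 0.002], [0.707, -0.707, 0.0], [0.001, 0.001, -1.0]]
contact_force: [-4.1, -2.6, 24.2]
grip_width: -0.0001
finger_force: 11.7
```

The force rose to 24 N at z 0.0746, so the button is fully in. Now I lift off and check.

```bash
python3 -m pendant '[0,0,-0.3,0,0,0,0, 0,0,-0.7,0,0,0,0, 0,0,-0.8,0,0,0,0, 0,0,-0.6,0,0,0,0, -0.7,0,0,0,0,0,0, -0.8,0,0,0,0,0,0, -0.6,0,0,0,0,0,0, 0,0,0,0,0,0,0]'
python3 - <<'E'
from h import *
im,d=get_image("side");i2,d2=get_image("top")
def z(cam,d,p):
    c=camera_info(cam);K=np.array(c["intrinsics"]);R=np.array(c["attitude"])
    q=K@(R.T@(np.array(p)-c["eye"]));u,v=int(round(q[0]/q[2])),int(round(q[1]/q[2]));dd=np.median(d[v-1:v+2,u-1:u+2]);return w(cam,u,v,dd).round(4)
for c,dd in (("top",d2),("side",d)):
    print(c,"tare",z(c,dd,(.4972,-.2106,.055)),"rock",z(c,dd,(.4945,.117,.08)),"start",z(c,dd,(.5281,.1807,.076)))
cv2.imwrite("pics/s4.png",cv2.resize(im[160:310,180:380],None,fx=4,fy=4,interpolation=cv2.INTER_CUBIC))
E
```

```text
time: 16.5
eef_pos: [0.4498, 0.1032, 0.1937]
ee_rot: [[0.708, 0.706, -0.001], [0.706, -0.708, 0.0], [-0.0, -0.001, -1.0]]
contact_force: [0.3, 0.3, -0.2]
grip_width: -0.0002
finger_force: 0.0
top tare [ 0.4981 -0.2107  0.0553] rock [0.4206 0.09   0.6838] start [0.4376 0.1196 0.6716]
side tare [ 0.4974 -0.2115  0.0532] rock [0.4972 0.1157 0.0774] start [0.5284 0.1803 0.0747]
```

View pics/s4.png

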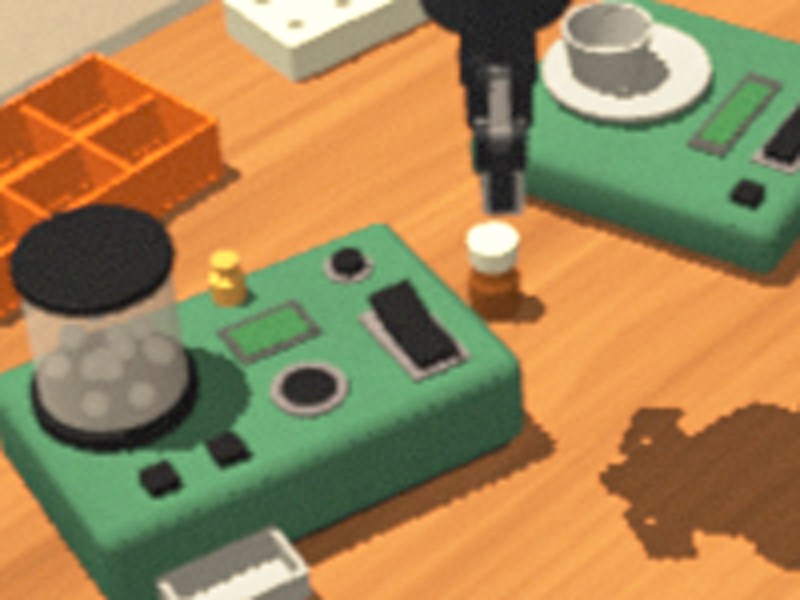

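The picture shows the round button (310,387) flush in, the rocker (418,325) on, and the cup, weight and vial where they were. The arm is clear of everything.

```bash
python3 -c "
from cell import job
print(job.close_job())"
```

```text
the job is handed in; nothing more can be done
None
```

The job is handed in: the rocker is on, the bar key was pressed and came back up, the large round button is in, and no loose thing or other key was seen to move; the judge returned no verdict.

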